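# Park the lazy Susan, load the creamer, free it again

### The job

Push the mushroom knob on top of the turntable's spindle straight down until it latches and let go of it, which brakes the turntable. Then set the creamer down upright on the round cork coaster on the upper tier, its whole foot on the coaster, and only then twist the mushroom knob clockwise (seen from above) so that it springs back up, and let go. Do not turn the turntable, drop the creamer or disturb the other things.

Things in the scene. Friction and masses are not known exactly. Their poses are not given: they have to be found in the camera images.
- susan: fixed base and spindle of a pale birch two-tier lazy Susan, about 240 mm high with its knob. Origin on the dresser top on the spindle axis, z up; its yaw differs each time. The steel spindle head (30 mm diameter, fixed) ends 206 mm above the dresser.
- tiers (a joint): turn of the two birch tiers about the spindle, rad, 0 at the start; free while the brake is up (friction about 0.02 N m), braked while it is down (it only creeps when pushed). Lower tier: 360 mm diameter, top 30 mm above the dresser. Upper tier: 240 mm diameter, 12 mm thick, top at 162 mm, with a hub 50 mm in diameter reaching 175 mm.
- coaster (a point): centre of the top face of the round cork coaster fixed on the upper tier: 76 mm diameter, 3 mm thick, top face 165 mm above the dresser, centre 80 mm from the spindle axis. It turns with the tiers; its x axis points from the spindle axis outwards.
- cap: grey plastic mushroom knob on top of the spindle: plain round head 44 mm in diameter, 20 mm tall, edges rounded, a low bar (1.5 mm) moulded across its top. Origin at the centre of the head's underside, on the spindle axis. From rest it turns only clockwise seen from above (yaw falling), to a stop at 1.2 rad, against a weak spring (0.01 to 0.05 N m) that slowly brings it back when let go.
- knob_top (a point): centre of the mushroom knob's flat top, on the spindle axis: 241 mm above the dresser when up, about 230 mm when latched. Below the 20 mm tall head come a 20 mm stem, the 30 mm spindle head (ends at 206 mm) and a 47 mm dark flange that stays below 187 mm, so fingers gripping the head may reach well below it.
- brake (a joint): how far the mushroom knob is pressed down, m: 0 up (brake off), stop at 0.013. It takes about 3 N to start, 6 N to latch, 12 N at the stop. Pressed beyond 0.0105 it latches and stays at 0.0105 when let go (brake on). Turning the latched knob clockwise by more than about 0.75 rad unlatches it and the spring lifts it to 0, as far as the fingers let it.
- creamer: small white ceramic creamer (milk jug), 160 g (varies), loose on the dresser: round straight-sided body 54 mm in diameter and 70 mm tall, open top, foot 48 mm in diameter, wall 4 mm. Origin at the centre of its foot. A small handle at its +y side reaches 46 mm from the axis, 16 to 59 mm above the foot; a small pouring lip at its -y side. Pinch the body across its x axis.
- jar: glass jar with steel twist cap, 54 mm diameter, 100 mm tall, on the lower tier. Leave alone. Origin at the centre of its foot.
- spooncup: steel cup with teaspoons, 56 mm diameter, 124 mm tall over the spoons, on the lower tier. Leave alone. Origin at the centre of its foot.
- mug: orange melamine mug, 72 mm diameter, 85 mm tall, on the lower tier. Leave alone. Origin at the centre of its foot.
- sugar: white lidded sugar pot, 52 mm diameter, 50 mm tall, on the upper tier opposite the coaster, about 85 mm from the spindle axis. Leave alone. Origin at the centre of its foot.
- bowl: ceramic bowl, 140 mm diameter, 55 mm tall, on the dresser. Leave alone. Origin at the centre of its foot.
- caddy: dark tin, 80 mm diameter, 120 mm tall, on the dresser. Leave alone. Origin at the centre of its foot.
- book: closed book lying flat, 130 by 190 by 24 mm, on the dresser. Leave alone. Origin at the centre of its underside.

How it is judged:
By the outcome, as a careful person would: the job done as asked, in the order asked, and still so for the second after the job is handed in, with the robot touching nothing.
It also fails if it takes over 61 s, if anything falls off the work surface, if the arm or the gripper's body presses on something with over 40 N, if the wrist force passes 120 N, or if a joint passes its speed limit or range.

### The arm

A 7-joint arm with a two-finger parallel gripper is mounted at the origin on the work surface. World frame = base frame: x ahead of the robot, y to its left, z up, the work surface at z = 0. Lengths are in mm, angles in rad, forces in N, time in s.
With the tool pointing down it reaches from about 400 to 850 mm from the base axis. Payload 4.4 kg.
Tool frame: the origin (TCP) lies at the very end of the fingers, on their centre line; the grasp point (between the pads) lies 19 mm behind it; z points along the fingers, y is the direction in which the jaws open and shut (so a half turn about z gives the same grasp; the last joint's range is limited). The gripper opens to 94 mm and grips with 3 to 60 N. Pads are 16 mm wide; open, the fingers measure 119 mm over their backs; the gripper's body (75 mm by 177 mm) begins 78 mm behind the grasp point.
Start: joints at [1.112, 0.628, 0.038, 1.517, -0.027, 0.996, -0.02], TCP at [248.834, -600.5, 205.478] pointing down, gripper open.
Joint ranges: [-3.06, 3.06], [-0.37, 2.12], [-1.25, 1.32], [0.18, 2.47], [-1.1, 4.24], [0.23, 1.98], [-2.94, 2.94]. Speed limits (rad/s): [2.57, 2.57, 3.14, 3.14, 3.14, 3.14, 3.14].

### API

Orientations are given as a unit quaternion [x, y, z, w].
In Python, from bench import read_state, eyes, ticket gives the robot as it stands.
- The arm moves only by the shell command python3 -m jog 'ROWS' [FORCE]. ROWS is text: rows parted by semicolons, each of 5 numbers parted by spaces: the gripper command: -1 is fully open, 1 is shut, values between are in proportion, then the shift along the tool's x, y, z in cm, then the turn about the tool's z in degrees. A call has 1 to 10 rows; each row is the pose to reach, as a shift and turn from the pose measured when the call began, along the tool's axes at that moment; what a row does not reach only later rows make up. A row lasts 1/10 s, in which the tool goes at most 50 mm and 8.59 degrees, less where a joint would pass 70% of its speed; a pose out of reach is approached as far as the arm can. A call with a gripper value outside its range is refused whole. The fingers move at their own pace and stop on an object; FORCE is the grip in N (left out, the last holds). Time passes only in rows, so rows that repeat a pose let the fingers close. It gives the time, the measured TCP pose, the force and the opening at its end, in the units of the state.
- read_state(): the state, without advancing time (a new reading comes with each control period).
- eyes.get_image(name): name is "side" or "top" or "wrist"; returns a dict with "frame" (384x512x3 uint8, red, green, blue), "fx", "fy", "cx", "cy" (pixels), "rvec" (rotation vector, rad) and "tvec" (3), from world to camera coordinates, as OpenCV has them. Camera axes: x right, y down, z forward; pixel columns grow to the right and rows downward; lengths in mm; the calibration is good to about 2 mm. A picture is of the moment at which its call begins. There is no depth.
- ticket.close_job(): hands the job in, once; it reports no verdict.
The state is a dict: "t": time; "joint_positions": joint angles; "qvel": joint speeds; "tau": joint torques, N m; "position": TCP position; "tcp_rot": TCP orientation; "contact_force": force on the tool from outside, world axes, zero at the start; "torque": the same for the moment, N m; "width": finger opening in mm.
Only numpy, scipy, OpenCV 4.12 (cv2) and the standard library are available. Lean on these libraries where they do the work, as an engineer would, in place of code of your own. Each camera call takes 0.05 s, during which the arm holds its last target.

## Working session

There is one attempt and no reset: what is moved stays moved. The work goes in short steps, Python scripts to look and compute and a shell command to move; the robot and the scene stay as the last step left them, time stands still between calls to the robot, and variables do not carry over. Pictures are saved under pics/ and viewed, and the job is handed in when it is done.

```bash
ls; mkdir -p pics
cat > h.py <<'E'
import numpy as np, cv2
from bench import read_state, eyes, ticket
from scipy.spatial.transform import Rotation as R
def snap(n,fn):
    d=eyes.get_image(n); cv2.imwrite('pics/'+fn+'.png',cv2.cvtColor(d['frame'],cv2.COLOR_RGB2BGR))
    np.savez('pics/'+fn+'.npz',**d); return d
def load(fn): return dict(np.load('pics/'+fn+'.npz'))
def proj(d,P):
    K=np.array([[d['fx'],0,d['cx']],[0,d['fy'],d['cy']],[0,0,1.]])
    return cv2.projectPoints(np.array(P,float).reshape(-1,3),np.array(d['rvec'],float),np.array(d['tvec'],float),K,None)[0].reshape(-1,2)
def ray(d,uv):
    Rm=cv2.Rodrigues(np.array(d['rvec'],float))[0]; t=np.array(d['tvec'],float).ravel()
    return -Rm.T@t, Rm.T@np.array([(uv[0]-d['cx'])/d['fx'],(uv[1]-d['cy'])/d['fy'],1.])
def plane(d,uv,z):
    c,v=ray(d,uv); return c+v*(z-c[2])/v[2]
E
python3 - <<'E'
from h import *
for n in ['side','top','wrist']:
    d=snap(n,n+'0'); print(n,d['fx'],ray(d,(d['cx'],d['cy'])))
print(read_state())
E
```

```text
pics
side 495.91950295485196 (array([-202.32586873, -977.24921239, 1349.12917545]), array([ 0.44843299,  0.51777443, -0.72857223]))
top 414.87341380626276 (array([ 353.62212955, -132.86073187, 1268.80731098]), array([ 0.15178617, -0.00111965, -0.98841272]))
wrist 328.83158354766306 (array([ 322.75330641, -570.19016304,  382.49835476]), array([-0.2540377 , -0.10338465, -0.96165299]))
{'t': 0.15, 'joint_positions': array([ 1.11220926,  0.62911448,  0.03846445,  1.51809749, -0.02699964,
        0.99628018, -0.02002173]), 'qvel': array([-0.0005248 , -0.00228673, -0.00134843, -0.00322882,  0.00090021,
       -0.00143201, -0.00030884]), 'tau': array([ 1.26200477e-03, -5.50089240e+01,  1.14474837e+00, -1.86815518e+01,
       -5.21933672e-02,  2.08981783e-02,  1.25307201e-04]), 'position': array([ 248.63600524, -600.04785985,  204.79113418]), 'tcp_rot': array([ 9.80779741e-01,  1.95116947e-01, -1.41472988e-04, -6.75985144e-04]), 'contact_force': array([-0.04072232,  0.39241927,  1.11185102]), 'torque': array([-0.01037591, -0.04426542, -0.03671102]), 'width': 94.3220274226347}
```

View pics/top0.png

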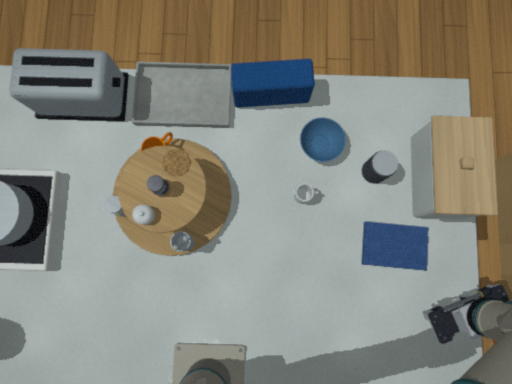

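View pics/side0.png

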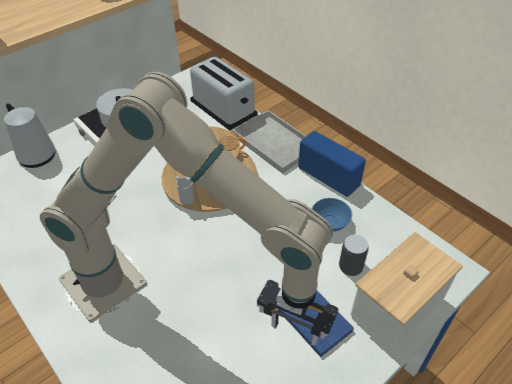

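View pics/wrist0.png

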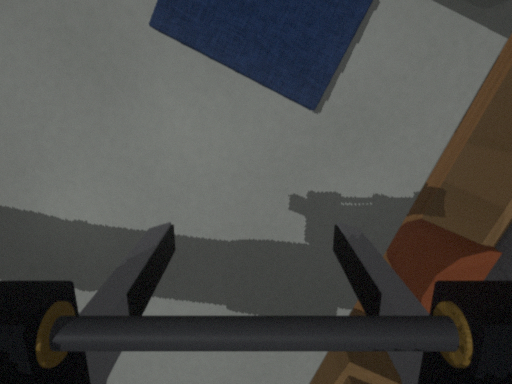

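Run:
```python
from h import *
d=load('top0'); f=cv2.cvtColor(d['frame'],cv2.COLOR_RGB2BGR)
a=cv2.resize(f[130:260,100:240],None,fx=4,fy=4,interpolation=cv2.INTER_CUBIC)
b=cv2.resize(f[170:215,280:330],None,fx=8,fy=8,interpolation=cv2.INTER_CUBIC)
cv2.imwrite('pics/a.png',a);cv2.imwrite('pics/b.png',b)
s=load('side0'); g=cv2.cvtColor(s['frame'],cv2.COLOR_RGB2BGR)
for uv,z in [((158,185),241),((176,162),165),((144,214),212),((304,194),70),((180,241),100),((114,205),100)]: print(uv,plane(d,uv,z))
```

```text
(158, 185) [528.45622046 119.79419141 241.        ]
(176, 162) [606.34662665  93.80578672 165.        ]
(144, 214) [457.17951734 157.62140416 212.        ]
(304, 194) [ 543.95905926 -266.3640958    70.        ]
(180, 241) [395.410536   82.3976611 100.       ]
(114, 205) [491.15671711 275.08431103 100.        ]
```

View pics/a.png

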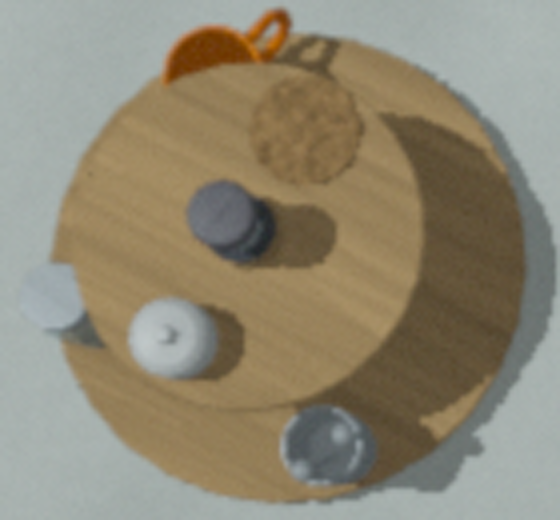

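View pics/b.png

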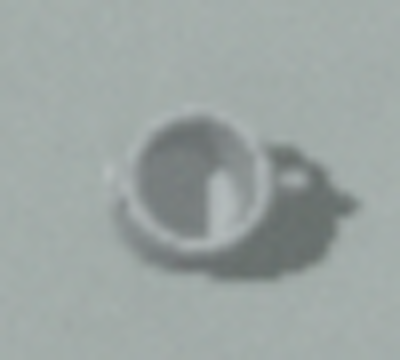

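```bash
cat >> h.py <<'E'
def delta(P,yaw=None):
    s=read_state(); r=R.from_quat(s['tcp_rot']); M=r.as_matrix()
    sh=M.T@(np.array(P,float)-s['position'])/10
    y0=np.degrees(np.arctan2(M[1,0],M[0,0]))
    tr=0 if yaw is None else -((yaw-y0+180)%360-180)
    print('t',s['t'],'pos',s['position'].round(1),'yaw',y0.round(1),'tilt',M[:,2].round(3),'w',round(s['width'],1),'F',s['contact_force'].round(1))
    print('shift cm',sh.round(2),'turn',round(tr,1))
E
python3 - <<'E'
from h import *
d=load('top0')
for uv,z in [((155.1,182.6),241),((176.1,162.4),165),((304.1,191.9),70)]: print(uv,plane(d,uv,z))
delta([470,120,350],103)
E
```

```text
(155.1, 182.6) [534.34938267 127.47904048 241.        ]
(176.1, 162.4) [605.24188419  93.46728426 165.        ]
(304.1, 191.9) [ 550.19170293 -266.57487207   70.        ]
t 0.15 pos [ 248.6 -600.   204.8] yaw 22.5 tilt [-0.001  0.001 -1.   ] w 94.3 F [-0.   0.4  1.1]
shift cm [ 48.01 -58.07 -14.44] turn -80.5
```

```bash
python3 -m jog '-1 0 0 -5 0;-1 3 -3 -10 -5;-1 7 -7 -13 -13;-1 11 -11 -14 -21;0 14 -15 -14 -29;1 17.5 -18.5 -14 -37;1 21 -22 -14 -45;1 24.5 -25.5 -14 -53;1 28 -29 -14 -61;1 31.5 -32.5 -14 -68' 20; python3 -c "
from h import *
delta([545,75,340],103)"
```

```text
t: 1.15
position: [403.7, -206.0, 345.3]
tcp_rot: [0.702, 0.712, 0.0, -0.0]
contact_force: [0.9, 0.7, 0.1]
width: 49.5
t 1.15 pos [ 403.7 -206.   345.3] yaw 90.8 tilt [-0.     0.001 -1.   ] w 49.5 F [0.9 0.7 0.1]
shift cm [27.9  14.51  0.55] turn -12.2
```

```bash
python3 -m jog '1 4 2 0 -3;1 8 4 0 -6;1 12 6 0 -9;1 16 8 0 -12;1 20 10 0 -12;1 24 12.5 0 -12;1 28 14.5 0.5 -12;1 28 14.5 0.5 -12;1 28 14.5 0.5 -12'
python3 - <<'E'
from h import *
delta([545,75,340],103)
snap('wrist','w1');snap('side','s1')
E
```

```text
t: 2.05
position: [544.5, 76.9, 339.8]
tcp_rot: [0.623, 0.782, -0.0, -0.001]
contact_force: [-1.0, -0.2, -0.9]
width: 0.7
t 2.05 pos [544.5  76.9 339.8] yaw 102.9 tilt [-0.002  0.001 -1.   ] w 0.7 F [-1.  -0.2 -0.9]
shift cm [-0.19  0.01 -0.02] turn -0.1
```

View pics/w1.png

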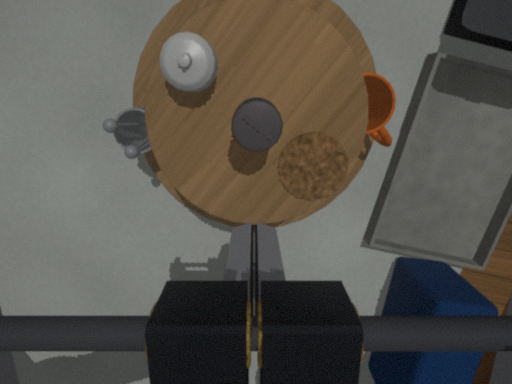

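View pics/s1.png

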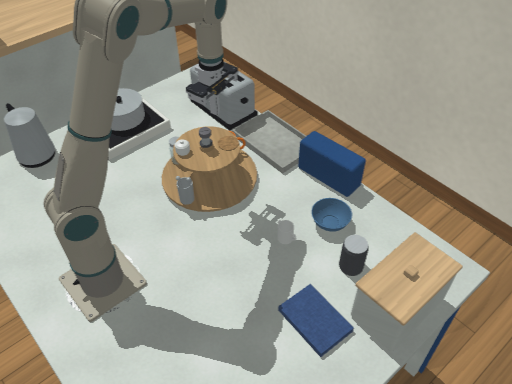

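Run:
```python
from h import *
d=load('w1'); f=cv2.cvtColor(d['frame'],cv2.COLOR_RGB2BGR)
a=cv2.resize(f[80:210,220:360],None,fx=4,fy=4,interpolation=cv2.INTER_CUBIC);cv2.imwrite('pics/c.png',a)
hsv=cv2.cvtColor(f,cv2.COLOR_BGR2HSV)
m=((hsv[...,1]<70)&(hsv[...,2]<120)).astype(np.uint8)
m[:90]=0;m[165:]=0;m[:,:220]=0;m[:,300:]=0
c=max(cv2.findContours(m,0,2)[0],key=cv2.contourArea); e=cv2.fitEllipse(c);print(e,plane(d,e[0],241),plane(d,e[0],231), cv2.minEnclosingCircle(c))
s=load('side0');s1=load('s1');g=cv2.cvtColor(s1['frame'],cv2.COLOR_RGB2BGR)
cv2.imwrite('pics/d.png',cv2.resize(g[110:260,160:310],None,fx=4,fy=4,interpolation=cv2.INTER_CUBIC))
```

```text
((256.5037841796875, 124.50255584716797), (49.104190826416016, 52.63385772705078), 179.69757080078125) [533.77136185 132.89299715 241.        ] [534.02074795 132.12282201 231.        ] ((256.5, 124.42453002929688), 26.805057525634766)
```

View pics/c.png

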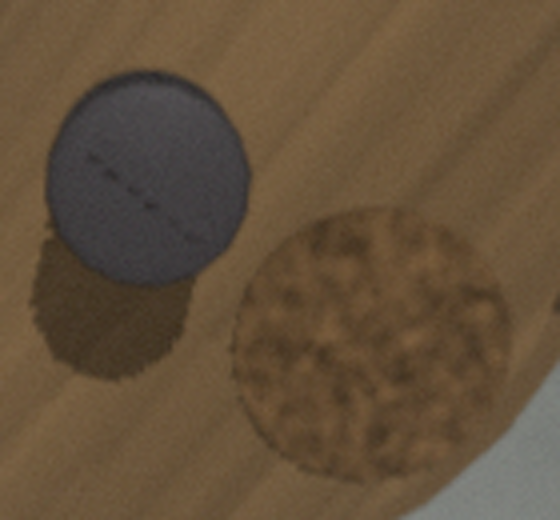

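View pics/d.png

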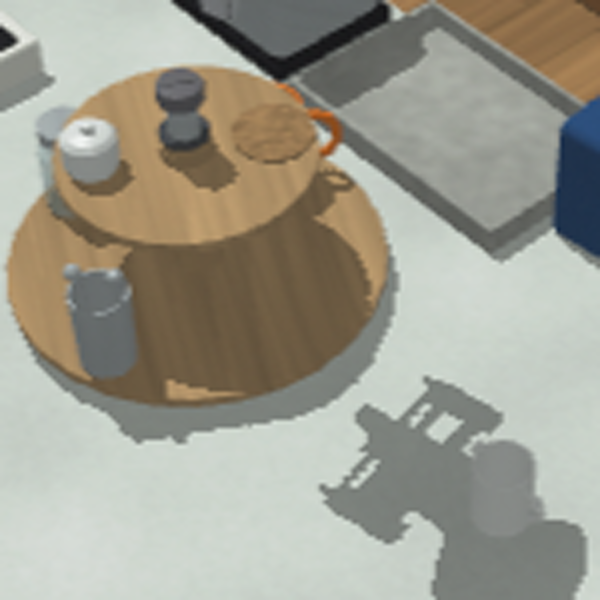

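Run:
```python
from h import *
t=load('top0');w=load('w1');s=load('s1')
def tri(L):
    A=np.zeros((3,3));b=np.zeros(3)
    for d,uv in L:
        c,v=ray(d,uv);v/=np.linalg.norm(v);P=np.eye(3)-np.outer(v,v);A+=P;b+=P@c
    return np.linalg.solve(A,b)
print('knob top bar',plane(w,(256.5,129.2),242),'side',plane(s,(204.7,130.6),241), 'top',plane(t,(155.1,182.6),241))
print('coaster w',plane(w,(313,166),165),'top',plane(t,(176.1,162.4),165),'side',plane(s,(160+272/4-.3,110+132/4-.3),165))
print('creamer rim side',plane(s,(160+503/4-.4,110+455/4-.4),70),'foot',plane(s,(160+500/4-.4,110+522/4-.4),0))
for z in (0,165,206,241): print(z,proj(s,[533,129,z]),proj(w,[533,129,z]),proj(t,[533,129,z]))
# coaster contour estimates from wrist by color texture; upper tier outline from top view
```

```text
knob top bar [534.60976974 129.24146152 242.        ] side [534.01551595 129.71784761 241.        ] top [534.34938267 127.47904048 241.        ]
coaster w [605.88945007  97.44020067 165.        ] top [605.24188419  93.46728426 165.        ] side [605.01860644  96.95096232 165.        ]
creamer rim side [ 556.79439517 -256.38702708   70.        ] foot [ 545.58798328 -268.07804251    0.        ]
0 [[209.77607595 179.61150369]] [[254.36489294 114.0368561 ]] [[173.41546967 197.11139636]]
165 [[206.33884098 147.25983491]] [[254.45882086 122.08197046]] [[161.30885388 188.16928474]]
206 [[205.41087268 138.52568568]] [[254.49723049 125.37183226]] [[157.73202989 185.52739373]]
241 [[204.59305169 130.82825623]] [[254.5387923  128.93168507]] [[154.45869585 183.10966454]]
```

Run:
```python
from h import *
delta([534.3,129,250],103)
```

```text
t 2.15 pos [544.5  74.5 340.2] yaw 102.7 tilt [-0.001 -0.    -1.   ] w 0.4 F [ 0.5 -0.   0. ]
shift cm [5.54 0.22 9.02] turn -0.3
```

```bash
python3 -m jog '1 2.5 0.1 0 0;1 5 0.2 2 0;1 5.5 0.2 6 0;1 5.5 0.2 9 0;1 5.5 0.2 9 0;1 5.5 0.2 9 0;1 5.5 0.2 9 0;1 5.5 0.2 9 0'
python3 - <<'E'
from h import *
delta([534.3,129,228],103)
E
```

```text
t: 2.95
position: [535.4, 128.5, 252.0]
tcp_rot: [0.625, 0.781, 0.001, 0.001]
contact_force: [0.4, 0.4, -0.3]
width: 0.4
t 2.95 pos [535.4 128.5 252. ] yaw 102.6 tilt [ 0.002  0.    -1.   ] w 0.4 F [ 0.4  0.4 -0.3]
shift cm [ 0.08 -0.1   2.4 ] turn -0.4
```

```bash
python3 -m jog '1 0 0 0.5 0;1 0 -0.1 0.9 0;1 0 -0.1 1.2 0;1 0 -0.1 1.5 0;1 0 -0.1 1.8 0;1 0 -0.1 2.0 0;1 0 -0.1 2.0 0;1 0 -0.1 2.0 0'
python3 - <<'E'
from h import *
delta([534.3,129,228],103)
E
```

```text
t: 3.75
position: [534.4, 128.1, 233.5]
tcp_rot: [0.625, 0.781, 0.001, 0.001]
contact_force: [-2.7, -0.9, 5.7]
width: 0.6
t 3.75 pos [534.4 128.1 233.5] yaw 102.6 tilt [ 0.003 -0.001 -1.   ] w 0.6 F [-2.7 -0.9  5.7]
shift cm [0.09 0.01 0.55] turn -0.4
```

```bash
python3 -m jog '1 0 0 0.4 0;1 0 0 0.6 0;1 0 0 0.8 0;1 0 0 0.8 0;1 0 0 0.8 0'
python3 - <<'E'
from h import *
delta([534.3,129,228],103)
E
```

```text
t: 4.25
position: [534.5, 128.1, 228.0]
tcp_rot: [0.625, 0.781, 0.001, 0.002]
contact_force: [-5.1, -2.2, 20.5]
width: 0.6
t 4.25 pos [534.5 128.1 228. ] yaw 102.6 tilt [ 0.005 -0.002 -1.   ] w 0.6 F [-5.1 -2.2 20.5]
shift cm [ 0.09 -0.    0.  ] turn -0.4
```

```bash
python3 -m jog '1 0 0 -0.5 0;1 0 0 -1.5 0;1 0 0 -4 0;1 -3 0 -8 0;1 -6 0 -10 0;1 -7 0 -11 0;1 -7 0 -11 0;1 -7 0 -11 0;1 -7 0 -11 0'
python3 - <<'E'
from h import *
d=snap('wrist','w2');s=snap('side','s2')
f=cv2.cvtColor(d['frame'],cv2.COLOR_RGB2BGR);g=cv2.cvtColor(s['frame'],cv2.COLOR_RGB2BGR)
g=cv2.resize(g[110:230,160:270],None,fx=4,fy=4,interpolation=cv2.INTER_CUBIC)
cv2.imwrite('pics/s2z.png',g)
print(proj(s,[534.3,129,241]),proj(s,[534.3,129,230.5]))
delta([550,-320,250],90)
E
```

```text
t: 5.15
position: [548.2, 61.6, 336.9]
tcp_rot: [0.624, 0.781, 0.0, 0.001]
contact_force: [0.1, 0.2, 0.5]
width: 0.7
[[204.89250369 130.66443325]] [[205.13898239 132.99759923]]
t 5.25 pos [548.5  61.4 337.2] yaw 102.8 tilt [ 0.003 -0.001 -1.   ] w 0.2 F [-1.1  1.3  0.9]
shift cm [-37.21  -8.3    8.76] turn 12.8
```

View pics/w2.png

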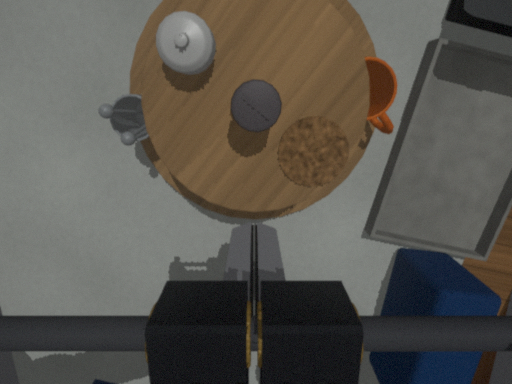

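View pics/s2z.png

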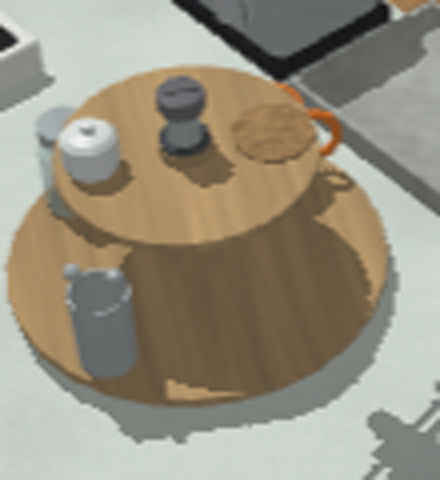

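```bash
python3 -m jog '0.8 -4 -1 0 2;0 -8 -2 0 5;-0.6 -12 -3 0 8;-0.6 -16 -4 1 11;-0.6 -20 -5 2 12.8;-0.6 -24 -6 4 12.8;-0.6 -28 -6.7 6 12.8;-0.6 -32 -7.5 7.5 12.8;-0.6 -36 -8.2 9 12.8;-0.6 -38 -8.4 9 12.8' ; python3 -m jog '-0.6 0 0 0 0;-0.6 0 0 0 0'
python3 - <<'E'
from h import *
delta([550,-267,200],90)
snap('wrist','w3')
E
```

```text
t: 6.25
position: [548.3, -331.3, 244.0]
tcp_rot: [0.709, 0.706, -0.001, -0.001]
contact_force: [0.2, 0.1, 0.4]
width: 74.4
t: 6.45
position: [548.0, -330.0, 242.9]
tcp_rot: [0.708, 0.706, -0.001, -0.002]
contact_force: [0.1, 0.8, 1.1]
width: 75.5
t 6.45 pos [ 548.  -330.   242.9] yaw 89.8 tilt [-0.005  0.001 -1.   ] w 75.5 F [0.1 0.8 1.1]
shift cm [6.3 0.2 4.3] turn -0.2
```

View pics/w3.png

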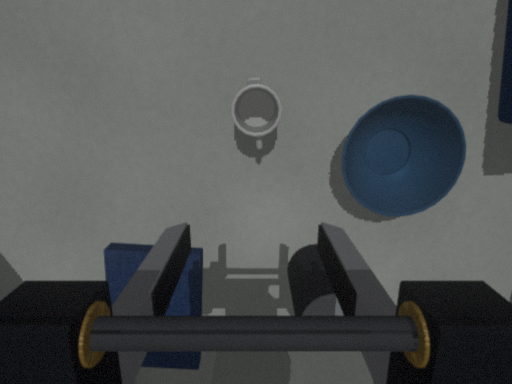

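Run:
```python
from h import *
d=load('w3');t=load('top0')
f=d['frame'];b=f[60:160,215:300];cv2.imwrite('pics/e.png',cv2.cvtColor(cv2.resize(b,None,fx=6,fy=6,interpolation=cv2.INTER_CUBIC),cv2.COLOR_RGB2BGR))
print('rim',plane(d,(256.3,110.5),70),'handle',plane(d,(259,144),50),'lip',plane(d,(253,79),68))
print('bowl',[plane(d,u,55) for u in [(343,150),(465,140)]])
print('caddy top view',plane(t,(385,165),120))
```

```text
rim [ 550.26889956 -264.62426164   70.        ] handle [ 553.33365001 -302.16500904   50.        ] lip [ 546.95484948 -233.50019298   68.        ]
bowl [array([ 647.07765705, -308.43318818,   55.        ]), array([ 781.03750429, -297.68625921,   55.        ])]
caddy top view [ 626.34582191 -489.59221664  120.        ]
```

View pics/e.png

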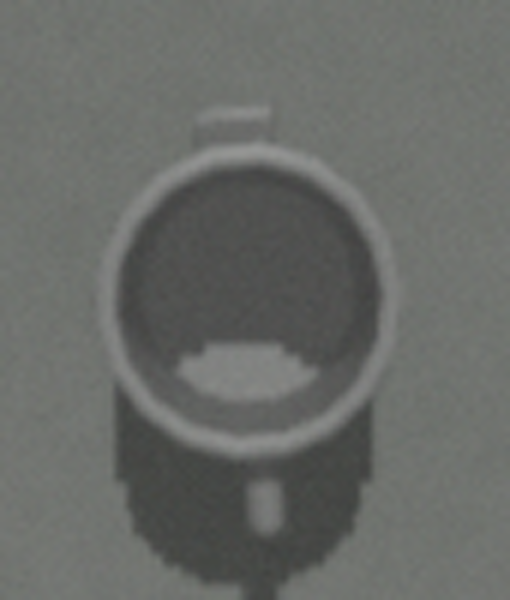

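```bash
python3 - <<'E'
from h import *
delta([550,-265.5,100],95)
E
python3 -m jog '-0.8 3 0.1 3 -3;-0.8 6 0.2 7 -5;-0.8 6.5 0.2 11 -5.2;-0.8 6.5 0.2 14 -5.2;-0.8 6.5 0.2 14.3 -5.2;-0.8 6.5 0.2 14.3 -5.2;-0.8 6.5 0.2 14.3 -5.2'
python3 - <<'E'
from h import *
delta([550,-265.5,26],95)
E
```

```text
t 6.5 pos [ 548.6 -329.   243.6] yaw 89.9 tilt [-0.004  0.001 -1.   ] w 75.1 F [0.4 0.9 0.4]
shift cm [ 6.33  0.18 14.37] turn -5.1
t: 7.2
position: [551.9, -263.6, 102.8]
tcp_rot: [0.675, 0.738, 0.0, -0.0]
contact_force: [0.1, 0.5, -0.6]
width: 84.9
t 7.2 pos [ 551.9 -263.6  102.8] yaw 95.1 tilt [-0.  0. -1.] w 84.9 F [ 0.1  0.5 -0.6]
shift cm [-0.18 -0.2   7.68] turn 0.1
```

```bash
python3 -m jog '-0.8 -0.1 -0.1 0.5 0;-0.8 -0.2 -0.2 2 0;-0.8 -0.2 -0.2 4 0;-0.8 -0.2 -0.2 6 0;-0.8 -0.2 -0.2 7.4 0;-0.8 -0.2 -0.2 7.6 0;-0.8 -0.2 -0.2 7.6 0;-0.8 -0.2 -0.2 7.6 0'
python3 - <<'E'
from h import *
delta([550,-265.5,26],95)
snap('wrist','w4')
E
```

```text
t: 8.0
position: [550.7, -266.0, 27.5]
tcp_rot: [0.675, 0.738, 0.0, 0.0]
contact_force: [0.4, -0.4, 0.0]
width: 84.4
t 8.0 pos [ 550.7 -266.    27.5] yaw 95.1 tilt [ 0.001 -0.    -1.   ] w 84.4 F [ 0.4 -0.4  0. ]
shift cm [ 0.05 -0.06  0.15] turn 0.1
```

View pics/w4.png

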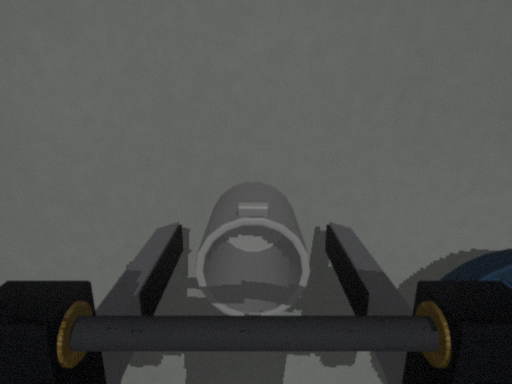

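```bash
python3 - <<'E'
from h import *
d=load('w4');print(plane(d,(253,268),70),proj(d,[550,-265.5,70]))
E
python3 -m jog '-0.3 0 0 0 0;0.1 0 0 0 0;0.4 0 0 0 0;0.6 0 0 0 0;0.6 0 0 0 0;0.6 0 0 0 0' 20
python3 - <<'E'
from h import *
delta([550,-265.5,26],95)
E
```

```text
[ 550.00061586 -262.35441907   70.        ] [[252.39232423 274.08527975]]
t: 8.65
position: [550.7, -266.0, 27.7]
tcp_rot: [0.675, 0.738, 0.0, 0.0]
contact_force: [-1.0, 0.3, 1.3]
width: 52.5
t 8.65 pos [ 550.7 -266.    27.7] yaw 95.1 tilt [ 0.001 -0.    -1.   ] w 52.5 F [-1.   0.3  1.3]
shift cm [ 0.06 -0.06  0.17] turn 0.1
```

```bash
python3 -m jog '0.6 0 0 -0.5 0;0.6 0 0 -2 0;0.6 0 0 -5 0;0.6 0 0 -9 0;0.6 0 0 -13 0;0.6 0 0 -17 0;0.6 0 0 -21 0;0.6 0 0 -25 0;0.6 0 0 -26 0;0.6 0 0 -26 0'
python3 - <<'E'
from h import *
delta([606,0,285],155)
snap('wrist','w5')
E
```

```text
t: 9.65
position: [551.1, -266.1, 289.9]
tcp_rot: [0.675, 0.738, 0.001, 0.002]
contact_force: [0.3, -0.2, -3.2]
width: 52.3
t 9.65 pos [ 551.1 -266.1  289.9] yaw 95.1 tilt [ 0.005 -0.002 -1.   ] w 52.3 F [ 0.3 -0.2 -3.2]
shift cm [26.02  7.84  0.46] turn -59.9
```

View pics/w5.png

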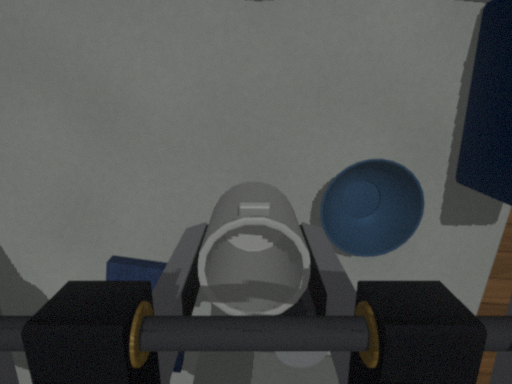

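```bash
python3 - <<'E'
from h import *
d=load('w5');s=read_state();M=R.from_quat(s['tcp_rot']).as_matrix()
p=plane(d,(254,266.5),332.3);print(p,M.T@(p-s['position']))
E
python3 -m jog '0.6 2 0.6 0 -5;0.6 5.5 1.7 0 -13;0.6 9 2.8 0 -21;0.6 12.5 3.9 0 -29;0.6 16 5 0 -37;0.6 19 6 0 -44;0.6 22 7 0 -51;0.6 24.5 7.5 0 -57;0.6 26 7.8 0 -60;0.6 26 7.8 0 -60'
python3 - <<'E'
from h import *
delta([606,95.5,285],155)
snap('wrist','w6')
E
```

```text
[ 550.64105719 -261.69070673  332.3       ] [  4.09589243   1.18409835 -44.59157234]
t: 10.7
position: [603.3, 2.6, 286.0]
tcp_rot: [0.213, 0.977, 0.0, -0.001]
contact_force: [-0.3, -1.1, -1.7]
width: 52.4
t 10.7 pos [603.3   2.6 286. ] yaw 155.3 tilt [-0.002  0.001 -1.   ] w 52.4 F [-0.3 -1.1 -1.7]
shift cm [3.63 8.56 0.11] turn 0.3
```

View pics/w6.png

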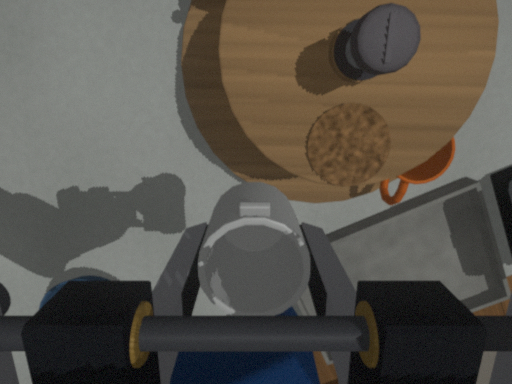

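Run:
```python
from h import *
d=load('w6');print(plane(d,(348,145),165), plane(d,(388,41),231))
delta([608.5,94.5,225],155)
```

```text
[605.12916125  95.74171042 165.        ] [535.65352104 129.61588719 231.        ]
t 10.75 pos [6.036e+02 1.000e-01 2.862e+02] yaw 155.1 tilt [-0.002 -0.001 -1.   ] w 52.1 F [ 0.5 -0.7 -3.1]
shift cm [3.52 8.78 6.11] turn 0.1
```

```bash
python3 -m jog '0.6 0.9 2.2 0 0;0.6 1.8 4.4 0 0;0.6 2.7 6.6 0 0;0.6 3.4 8.4 0 0;0.6 3.5 8.8 0.5 0;0.6 3.5 8.8 2 0;0.6 3.5 8.8 4 0;0.6 3.5 8.8 6 0;0.6 3.5 8.8 6 0;0.6 3.5 8.8 6 0'
python3 - <<'E'
from h import *
delta([608,94.5,192.6],155)
snap('wrist','w7');s=snap('side','s7')
g=cv2.cvtColor(s['frame'],cv2.COLOR_RGB2BGR)
cv2.imwrite('pics/s7z.png',cv2.resize(g[60:210,150:300],None,fx=4,fy=4,interpolation=cv2.INTER_CUBIC))
E
```

```text
t: 11.75
position: [608.9, 92.5, 225.9]
tcp_rot: [0.217, 0.976, -0.001, -0.001]
contact_force: [-0.3, -0.2, -2.0]
width: 52.2
t 11.75 pos [608.9  92.5 225.9] yaw 155.0 tilt [-0.002 -0.002 -1.   ] w 52.2 F [-0.3 -0.2 -2. ]
shift cm [0.16 0.16 3.32] turn -0.0
```

View pics/s7z.png

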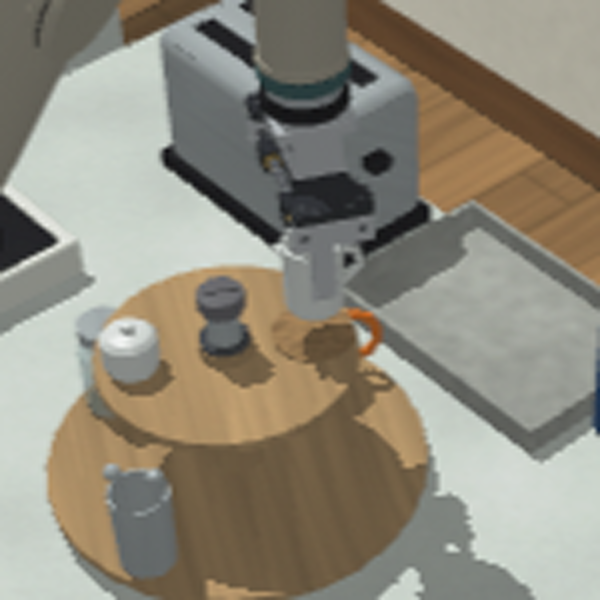

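View pics/w7.png

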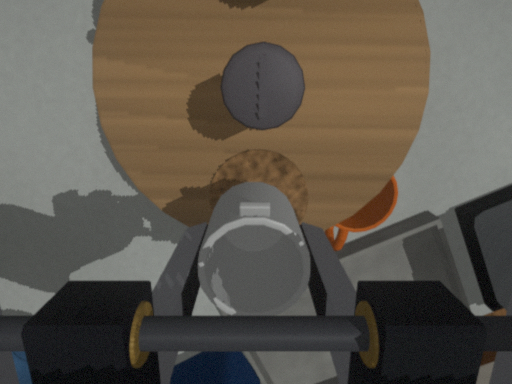

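```bash
python3 -m jog '0.6 0.1 0.1 1 0;0.6 0.1 0.2 2 0;0.6 0.1 0.2 2.6 0;0.6 0.1 0.2 2.9 0;0.6 0.1 0.2 3.1 0;0.6 0.1 0.2 3.2 0;0.6 0.1 0.2 3.3 0;0.6 0.1 0.2 3.3 0'
python3 - <<'E'
from h import *
delta([608,94.5,192.6],155)
E
```

```text
t: 12.65
position: [609.5, 96.0, 194.1]
tcp_rot: [0.216, 0.976, -0.0, 0.0]
contact_force: [-0.3, 1.0, -1.9]
width: 52.3
t 12.65 pos [609.5  96.  194.1] yaw 155.0 tilt [ 0.    -0.001 -1.   ] w 52.3 F [-0.3  1.  -1.9]
shift cm [ 0.08 -0.2   0.15] turn 0.0
```

```bash
python3 -m jog '0.6 0 -0.1 0.1 0;0.6 0 -0.1 0.2 0;0.6 0 -0.1 0.25 0;0.6 0 -0.1 0.25 0'
python3 - <<'E'
from h import *
delta([608,94.5,192.6],155)
E
```

```text
t: 13.05
position: [609.5, 95.5, 192.7]
tcp_rot: [0.216, 0.976, -0.0, 0.001]
contact_force: [-2.1, -0.7, 5.4]
width: 52.4
t 13.05 pos [609.5  95.5 192.7] yaw 155.0 tilt [ 0.002 -0.001 -1.   ] w 52.4 F [-2.1 -0.7  5.4]
shift cm [ 0.09 -0.16  0.01] turn 0.0
```

```bash
python3 -m jog '-0.2 0 0 0 0;-0.3 0 0 0 0;-0.5 0 0 0 0;-0.6 0 0 0 0;-0.6 0 0 0 0'; python3 -m jog '-0.6 0 0 -1 0;-0.6 0 0 -3 0;-0.6 0 0 -6 0;-0.6 0 0 -9 0;-0.6 0 0 -11 0;-0.6 -4 0 -13 0;-0.6 -7 0 -13 0;-0.6 -7 0 -13 0;-0.6 -7 0 -13 0'
python3 - <<'E'
from h import *
delta([534.5,129,300],155)
d=snap('wrist','w8');s=snap('side','s8')
g=cv2.cvtColor(s['frame'],cv2.COLOR_RGB2BGR)
cv2.imwrite('pics/s8z.png',cv2.resize(g[60:210,150:300],None,fx=4,fy=4,interpolation=cv2.INTER_CUBIC))
E
```

```text
t: 13.55
position: [609.5, 95.5, 192.5]
tcp_rot: [0.216, 0.976, -0.0, 0.001]
contact_force: [-0.0, -0.0, -0.2]
width: 75.3
t: 14.45
position: [672.5, 66.1, 322.5]
tcp_rot: [0.216, 0.976, 0.0, 0.0]
contact_force: [-0.3, 0.1, -0.5]
width: 75.3
t 14.45 pos [672.5  66.1 322.5] yaw 155.0 tilt [ 0.  0. -1.] w 75.3 F [-0.3  0.1 -0.5]
shift cm [15.17 -0.13  2.24] turn 0.0
```

View pics/s8z.png

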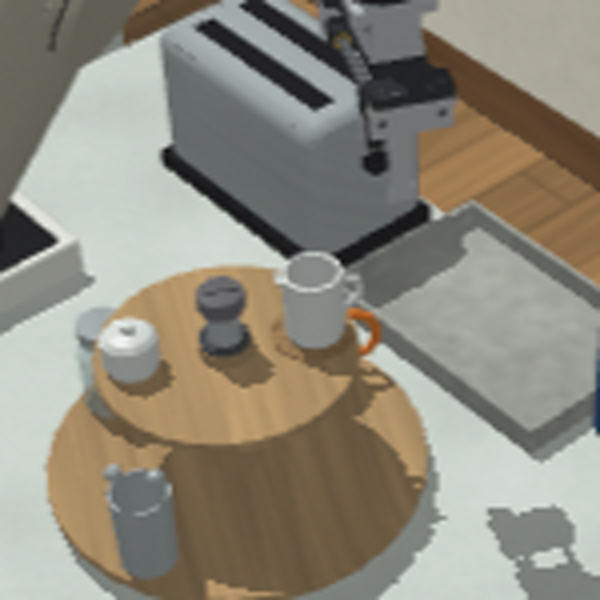

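View pics/w8.png

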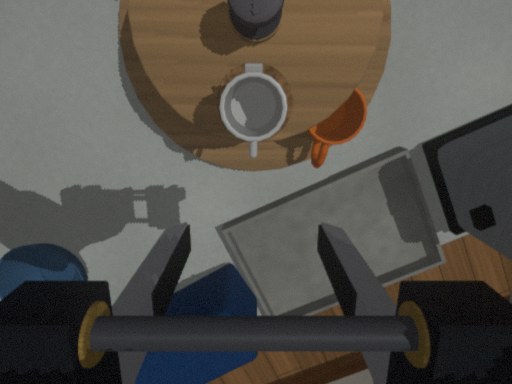

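```bash
python3 - <<'E'
from h import *
d=load('w8');t=load('s8')
print('rim',plane(d,(253.5,106),235),'rim side',plane(t,(150+317/4-.4,60+272/4-.4),235), proj(t,[606,95.5,165])-[150,60])
delta([534.5,129,300],183)
E
python3 -m jog '-0.28 3 0 0 -5;-0.28 6 0 0 -12;-0.28 9.5 0 0 -18;-0.28 13 0 0 -24;-0.28 15.2 -0.1 1 -28;-0.28 15.2 -0.1 2.2 -28;-0.28 15.2 -0.1 2.2 -28;-0.28 15.2 -0.1 2.2 -28;-0.28 15.2 -0.1 2.2 -28' 12
python3 - <<'E'
from h import *
delta([534.5,129,201],183)
snap('wrist','w9')
E
```

```text
rim [606.76926382  96.14022468 235.        ] rim side [610.51089862  92.04659124 235.        ] [[78.16769308 82.77804975]]
t 14.55 pos [671.7  67.  322.8] yaw 155.1 tilt [ 0.  0. -1.] w 75.4 F [-0.  -0.7  0.8]
shift cm [15.06 -0.15  2.27] turn -27.9
t: 15.45
position: [534.4, 129.8, 300.8]
tcp_rot: [-0.026, 1.0, 0.0, 0.0]
contact_force: [-0.7, 0.4, 0.6]
width: 60.0
t 15.45 pos [534.4 129.8 300.8] yaw -177.0 tilt [ 0.001  0.001 -1.   ] w 60.0 F [-0.7  0.4  0.6]
shift cm [ 0.   -0.08  9.98] turn 0.0
```

View pics/w9.png

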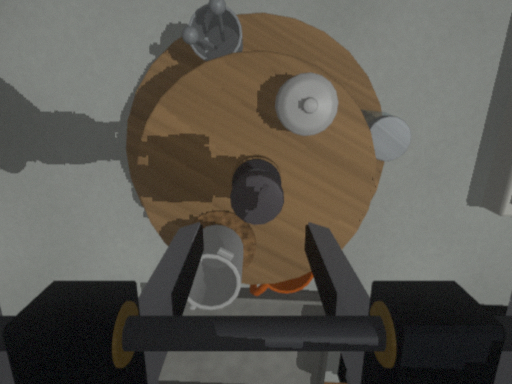

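```bash
python3 -m jog '-0.28 0 -0.1 2 0;-0.28 0 -0.1 5 0;-0.28 0 -0.1 8 0;-0.28 0 -0.1 9.5 0;-0.28 0 -0.1 9.8 0;-0.28 0 -0.1 9.8 0;-0.28 0 -0.1 9.8 0;-0.28 0 -0.1 9.8 0'
python3 - <<'E'
from h import *
delta([534.5,129,202],183)
snap('wrist','w10')
E
```

```text
t: 16.3
position: [535.2, 129.3, 203.9]
tcp_rot: [-0.026, 1.0, 0.001, 0.001]
contact_force: [-0.1, -0.4, -0.4]
width: 60.1
t 16.3 pos [535.2 129.3 203.9] yaw -177.0 tilt [ 0.003  0.001 -1.   ] w 60.1 F [-0.1 -0.4 -0.4]
shift cm [ 0.07 -0.03  0.19] turn 0.0
```

View pics/w10.png

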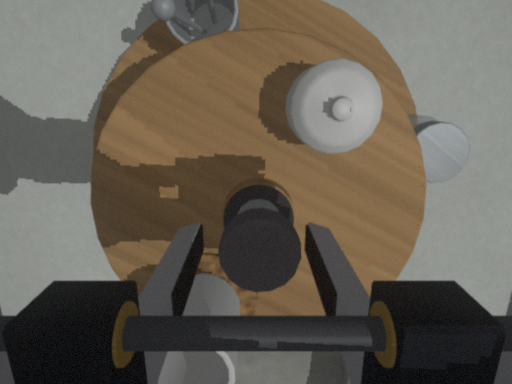

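Run:
```python
from h import *
d=load('w10');s=read_state()
f=cv2.cvtColor(d['frame'],cv2.COLOR_RGB2BGR)
print(plane(d,(260.5,252),229),proj(d,[s['position']+[0,0,z] for z in (0,19,26)]),s['position'],d['cx'])
cv2.imwrite('pics/w10z.png',cv2.resize(cv2.convertScaleAbs(f[170:320,190:330],alpha=2),None,fx=4,fy=4))
```

```text
[531.52265512 131.95041395 229.        ] [[254.56617553 237.62915966]
 [254.70411439 252.53777644]
 [254.76248287 258.84631942]] [535.10785727 129.20491692 203.82629721] 253.7223708198209
```

View pics/w10z.png

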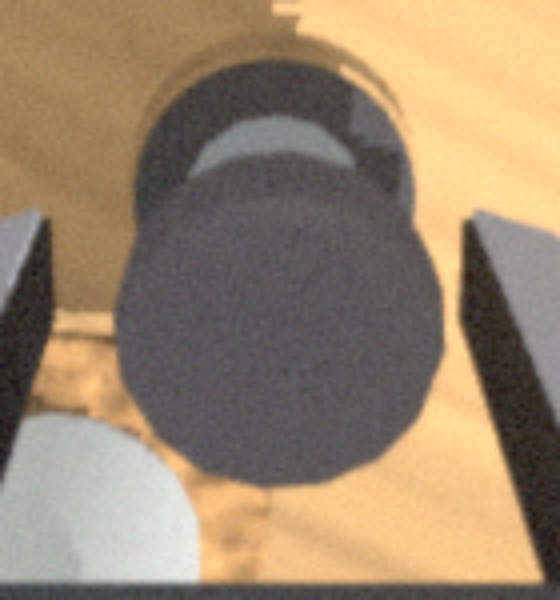

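```bash
python3 -m jog '-0.28 0.1 0.15 0 0;-0.28 0.2 0.25 0.1 0;-0.28 0.2 0.25 0.1 0;-0.28 0.2 0.25 0.1 0;-0.1 0.2 0.25 0.1 0;0 0.2 0.25 0.1 0;0.15 0.2 0.25 0.1 0;0.3 0.2 0.25 0.1 0;0.3 0.2 0.25 0.1 0;0.3 0.2 0.25 0.1 0' 12
python3 - <<'E'
from h import *
delta([532.5,132,203],183); print(read_state()['torque'])
E
```

```text
t: 17.35
position: [533.0, 132.1, 202.9]
tcp_rot: [-0.027, 1.0, 0.001, 0.001]
contact_force: [0.4, 2.1, -0.2]
width: 43.5
t 17.35 pos [533.  132.1 202.9] yaw -177.0 tilt [ 0.003  0.002 -1.   ] w 43.5 F [ 0.4  2.1 -0.2]
shift cm [ 0.05 -0.01 -0.01] turn 0.0
[ 0.54532451 -0.07030918  0.02318883]
```

```bash
python3 -m jog '0.3 0 0 0 3;0.3 0 0 0 8;0.3 0 0 0 13;0.3 0 0 0 19;0.3 0 0 0 25;0.3 0 0 0 31;0.3 0 0 0 37;0.3 0 0 0 42;0.3 0 0 0 47;0.3 0 0 0 51'
python3 - <<'E'
from h import *
delta([533,132,203],128); print(read_state()['torque'])
E
```

```text
t: 18.35
position: [533.4, 133.0, 203.9]
tcp_rot: [0.408, 0.913, 0.002, 0.001]
contact_force: [-0.3, 1.5, 5.3]
width: 43.6
t 18.35 pos [533.4 133.  203.9] yaw 131.9 tilt [ 0.004  0.003 -1.   ] w 43.6 F [-0.3  1.5  5.3]
shift cm [-0.05 -0.1   0.09] turn 3.9
[0.33427767 0.10513412 0.04665135]
```

```bash
python3 -m jog '0.3 0 -0.1 0 3;0.3 0 -0.1 -0.3 4;0.3 0 -0.1 -0.6 4;0.3 0 -0.1 -0.9 4;0.3 0 -0.1 -1.0 4;0.3 0 -0.1 -1.0 4;0.3 0 -0.1 -1.0 4'
python3 - <<'E'
from h import *
delta([533,132,203],128); print(read_state()['torque'])
snap('wrist','w11')
s=snap('side','s11')
g=cv2.cvtColor(s['frame'],cv2.COLOR_RGB2BGR)
cv2.imwrite('pics/s11z.png',cv2.resize(g[60:210,150:300],None,fx=4,fy=4,interpolation=cv2.INTER_CUBIC))
E
```

```text
t: 19.05
position: [533.3, 133.1, 212.8]
tcp_rot: [0.439, 0.899, 0.003, 0.001]
contact_force: [5.2, 4.7, -8.3]
width: 43.7
t 19.05 pos [533.3 133.1 212.8] yaw 128.0 tilt [ 0.005  0.005 -1.   ] w 43.7 F [ 5.2  4.7 -8.3]
shift cm [-0.07 -0.1   0.98] turn -0.0
[ 0.94348255 -1.27606855  0.07090095]
```

View pics/s11z.png

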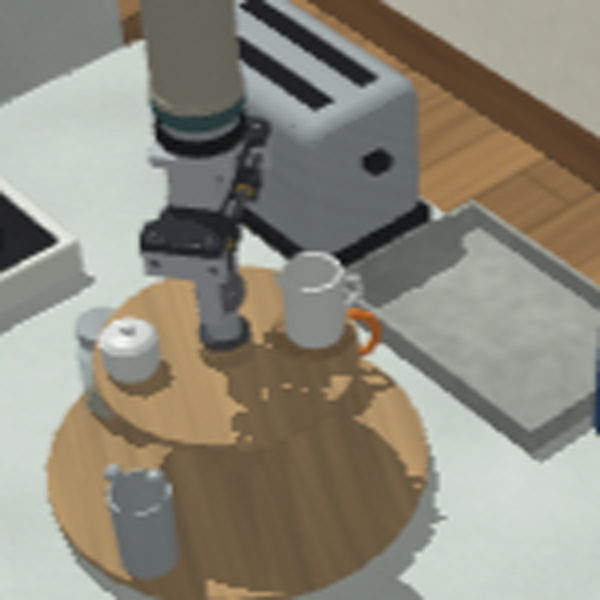

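View pics/w11.png

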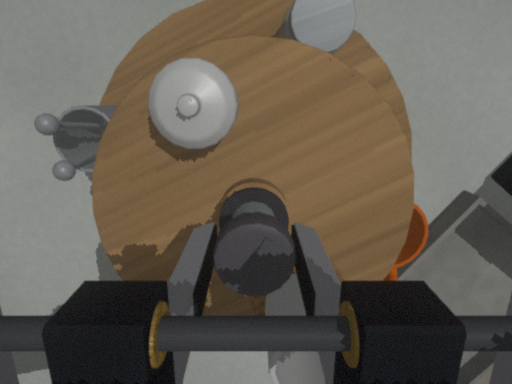

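```bash
python3 -m jog '0.3 0 0 0.1 0;0.3 0 0 0.1 0;0 0 0 0.1 0;-0.15 0 0 0.1 0;-0.2 0 0 0.1 0;-0.2 0 0 0.1 0'
python3 - <<'E'
from h import *
delta([533,132,203],128)
E
python3 -m jog '-0.2 0 0 -0.5 0;-0.2 0 0 -2 0;-0.2 0 0 -4 0;-0.2 0 0 -7 0;-0.2 0 0 -10 0;-0.2 0 0 -12 0;-0.2 -5 0 -12 0;-0.2 -9 0 -12 0;-0.2 -9 0 -12 0;-0.2 -9 0 -12 0'
python3 - <<'E'
from h import *
delta([533,132,203],128)
snap('wrist','w12')
s=snap('side','s12')
g=cv2.cvtColor(s['frame'],cv2.COLOR_RGB2BGR)
cv2.imwrite('pics/s12z.png',cv2.resize(g[60:210,150:300],None,fx=4,fy=4,interpolation=cv2.INTER_CUBIC))
E
```

```text
t: 19.75
position: [533.0, 132.6, 211.7]
tcp_rot: [0.439, 0.899, 0.003, 0.001]
contact_force: [0.4, -0.4, 0.1]
width: 56.6
t 19.75 pos [533.  132.6 211.7] yaw 127.9 tilt [ 0.004  0.004 -1.   ] w 56.6 F [ 0.4 -0.4  0.1]
shift cm [-0.04 -0.04  0.87] turn -0.1
t: 20.75
position: [587.8, 60.4, 331.4]
tcp_rot: [0.44, 0.898, 0.003, 0.001]
contact_force: [-0.1, 0.9, -0.9]
width: 56.0
t 20.75 pos [587.8  60.4 331.4] yaw 127.8 tilt [ 0.003  0.004 -1.   ] w 56.0 F [-0.1  0.9 -0.9]
shift cm [ 8.990e+00 -1.000e-02  1.286e+01] turn -0.2
```

View pics/s12z.png

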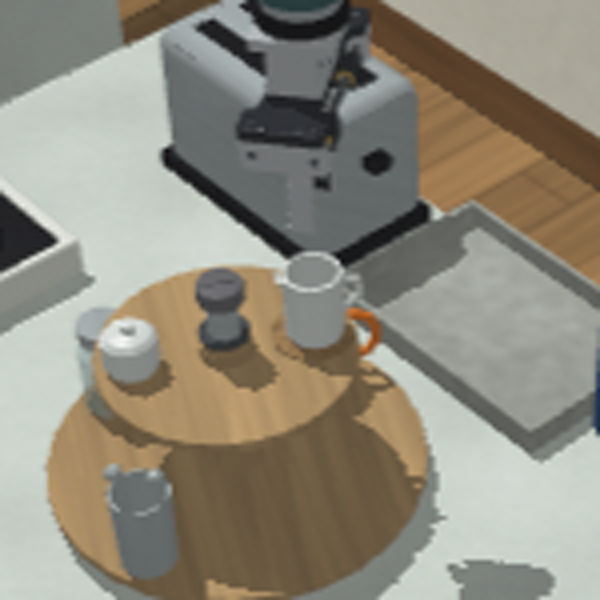

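View pics/w12.png

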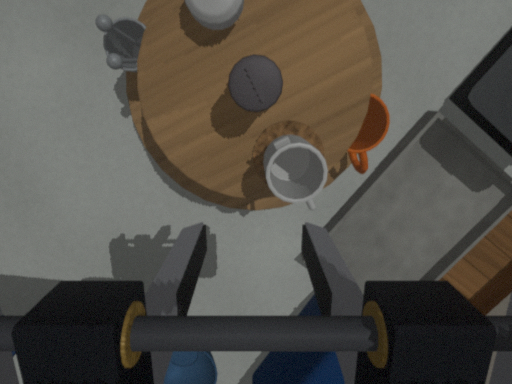

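Run:
```python
from h import *
a=load('s8')['frame'].astype(int);b=load('s12')['frame'].astype(int)
m=(abs(a-b).max(2)>40)[125:210,160:262]; ys,xs=np.nonzero(m); print(m.sum(), xs.min()+160,xs.max()+160,ys.min()+125,ys.max()+125)
print(ticket.close_job())
```

```text
90 199 219 127 157
the job is handed in; nothing more can be done
None
```

The job is done and handed in at about 21 s of the 61 s allowed; no verdict was reported.

- **Brake on:** I pressed the knob down to its stop with about 20 N and let go. It stayed about 10 mm lower, so it latched.
- **Creamer:** I set it down upright on the coaster and let go. The wrist camera put its rim centre about 1 mm from the coaster centre, against a margin of about 14 mm. A rough side-camera reading put it about 5–6 mm off, which is still inside.
- **Brake off:** I then turned the knob clockwise by about 55° (0.96 rad) and it unlatched. I followed it up with the fingers until it reached its upper stop, which showed as a downward pull of about 8 N, and let go.

**Last checks:** The knob is back at its raised height, the creamer is unmoved, and the gripper is open and well clear of everything. Comparing side pictures from before and after the twist, the only clear change on the turntable was around the knob and its shadow. I saw no turn of the tiers in the pictures.

**One disagreement:** my first estimate of the knob's position (y = 129 mm) was about 3 mm off. A close-up before the twist showed 132 mm, and I corrected for it before gripping.

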